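# Park the pH probe in the bench drawer of the pickle packing room

## Task

A jar stands in the way of the bench cabinet's drawer: set it gently upright on the free part of the metal tray. Then pull the drawer all the way out to its stop, without it bumping any jar, take the pH probe from its block and push it upright, fully home, into the open narrow vial in the drawer. Leave the drawer fully out, and leave all the other things standing or lying where they are.

Things in the scene. Friction and masses are not known exactly. Their poses are not given: they have to be found in the camera images.
- jar: Filled pickle jar like the others (amber glass, paper label, yellow cap), 60 mm across, 90 mm tall, 0.35 kg; origin at the centre of its underside, z up. The one standing in the drawer's way, right in front of the handle.
- tray: Low steel tray, fixed to the table, 200 mm (its x) by 160 mm (its y), floor 4 mm thick, rim 10 mm high and 4 mm thick. Origin at the centre of its underside on the table, z up. One jar already stands on it, on its +x half; the -x half is free. Left or right of the cabinet.
- cabinet: Low fixed dark-wood bench cabinet with one drawer, 260 mm deep (its x), 200 mm wide (its y), top at 115 mm; a white scale on top (from 100 mm behind the face, up to 146 mm above the table). Origin on the table below the middle of the shut drawer's face, which looks along its -x; the cabinet stretches along its +x from there. The drawer slides out along its -x.
- drawer (a joint): How far the cabinet's drawer is out, in m: 0 shut, 0.14 at its stop; it may start a little ajar. Wooden front 196 mm wide, from 5 to 110 mm above the table, 15 mm thick, with a bar handle. It slides with about 3 N. Box inside: 168 mm wide, walls 6 mm thick, tops 73 mm above the table; it also holds four capped pots up to 73 mm above the table.
- handle (a point): Middle of the drawer's steel bar handle: a level round bar 10 mm thick, 110 mm long along the cabinet's y, its axis 42 mm in front of the drawer's face (37 mm free gap behind it, open above and below) and 82 mm above the table, held at both ends. Moves with the drawer; axes as the cabinet's.
- vial_mouth (a point): Centre of the mouth of the upright narrow white vial fixed inside the drawer (the only open one among capped pots): outside 25 mm across, bore 15 mm, 55 mm deep inside; mouth about 79 mm above the table. 65 mm behind the drawer's outer face, 35 mm to the cabinet's +y side of the middle. Moves with the drawer and is under the cabinet's top while the drawer is shut; axes as the cabinet's.
- stand: Fixed grey block 60 x 60 x 45 mm, origin at the centre of its underside, z up; a hole 38 mm deep in its top holds the probe upright. Left or right of the cabinet, on the other side from the tray.
- probe: Pen-shaped pH probe, 108 mm long, 0.04 kg: a steel rod 8 mm thick and 48 mm long with a round tip, then a white plastic handle 18 mm thick and 60 mm long. Origin at the rod's tip, z along the probe towards the handle. Starts upright in the stand (tip 7 mm, handle from 55 to 115 mm above the table), perhaps leaning slightly.
- probe_shoulder (a point): Centre of the step where the probe's rod meets its thicker handle, 48 mm from the tip; z along the probe towards the handle. Parked, this step rests on the vial's mouth.
- jar_left: Filled pickle jar like the others (amber glass, paper label, yellow cap), 60 mm across, 90 mm tall, 0.35 kg; origin at the centre of its underside, z up. Bystander beside the cabinet on its +y side.
- jar_right: Filled pickle jar like the others (amber glass, paper label, yellow cap), 60 mm across, 90 mm tall, 0.35 kg; origin at the centre of its underside, z up. Bystander beside the cabinet on its -y side.
- jar_tray: Filled pickle jar like the others (amber glass, paper label, yellow cap), 60 mm across, 90 mm tall, 0.35 kg; origin at the centre of its underside, z up. Bystander already on the tray.
- cup: Open steel cup, 64 mm across, 60 mm tall, origin at the centre of its underside. Bystander about 100 mm beyond the stand.
- spoon: Steel spoon with a wooden handle, 200 mm long, lying flat along its x. Bystander near the robot.
- jar_cap: Loose yellow jar cap, 62 mm across, 14 mm thick, lying flat; origin at the centre of its underside. Bystander near the robot.

How it is judged:
On the way, in this order (a step that is already met when the one before it is completed fails the run):
1. the jar stands upright on the tray (x of jar in the frame of tray between -0.085 and 0.085 m and y of jar in the frame of tray between -0.065 and 0.065 m and z of jar in the frame of tray between -0.002 and 0.01 m and angle between jar's own z axis and vertical below 0.1 rad), for 0.2 s.
2. the drawer is out to its stop (value of joint drawer above 0.134 m), for 0.2 s.
At the end, for the whole second after the job is handed in: The jar stands upright (within 0.1 rad) with its centre on the tray (15 mm or more inside the edges); the drawer is at its stop (134 mm or more out); the probe stands in the vial within 0.15 rad of upright, its step on the vial's mouth (at most 4 mm above it, within 7 mm of its axis); all at rest (all of step 1 and value of joint drawer above 0.134 m and z of probe_shoulder in the frame of vial_mouth between -0.008 and 0.004 m and horizontal distance between probe_shoulder and vial_mouth below 0.007 m and angle between probe's own z axis and vertical below 0.15 rad and linear speed of each of jar, probe below 0.02 m/s and velocity of joint drawer below 0.02 m/s); the robot touches nothing.
It fails at once if the drawer or cabinet bumps the jar (over 2 N) (contact force between cabinet and jar above 2 N).
It fails at once if the jar is dropped or banged on the tray (over 60 N) (contact force between jar and tray above 60 N).
It fails at once if the jar is tipped over (angle between jar's own z axis and vertical above 0.5 rad).
It fails at once if a bystander is moved by more than 25 mm (distance of any of jar_left, jar_right, jar_tray, cup, spoon, jar_cap from where it was at the start of the episode above 0.025 m).
It fails at once if a bystander jar or the cup is tipped (angle between any of jar_left, jar_right, jar_tray, cup's own z axis and vertical above 0.3 rad).
It also fails if it takes over 72 s, if anything falls off the work surface, if the arm or the gripper's body presses on something with over 40 N, if the wrist force passes 120 N, or if a joint passes its speed limit or range.

## Robot

A 6-joint arm with a two-finger parallel gripper is mounted at the origin on the work surface. World frame = base frame: x ahead of the robot, y to its left, z up, the work surface at z = 0. Lengths are in m, angles in rad, forces in N, time in s.
With the tool pointing down it reaches from about 0.3 to 0.775 m from the base axis. Payload 14.6 kg.
Tool frame: the origin (TCP) lies midway between the tips of the shut fingers; the grasp point (between the pads) lies 19 mm behind it (ctrl.pinch_z is the z of the grasp point in the tool frame, in m); z points along the fingers, y is the line along which they close (so a half turn about z gives the same grasp; the last joint's range is limited). The gripper opens to 94 mm and grips with 3 to 60 N. Pads are 16 mm wide; open, the fingers measure 119 mm over their backs; the gripper's body (75 mm by 177 mm) begins 78 mm behind the grasp point.
Start: joints at [-1.323, 0.3, 1.521, -0, 1.321, -0.067], TCP at [0.17, -0.523, 0.205] pointing down, gripper open.
Joint ranges: [-3.03, 3.03], [-0.79, 2.21], [0.23, 2.52], [-1.04, 4.18], [0, 3.07], [-2.55, 2.55]. Speed limits (rad/s): [2.22, 2.22, 2.57, 3.14, 3.14, 3.14].

## Interface

Orientations are given as [roll, pitch, yaw] about the fixed x, y, z axes, in that order (R = Rz(yaw) Ry(pitch) Rx(roll)).
In Python, from station import ctrl, camera, ticket gives the robot as it stands. The module is installed in compiled form; this text tells all that it offers.
- The arm moves only by the shell command python3 -m inch 'ROWS' [FORCE]. ROWS is text: rows parted by semicolons, each of 7 numbers parted by spaces: the opening, from -1 (shut) to 1 (fully open), then the shift along the tool's x, y, z in units of 0.03 m (1.0 is 0.03 m), then the turn, a rotation vector about the tool's x, y, z in units of 10 degrees (1.0 is 10 degrees). In form: grip dx dy dz rx ry rz; .... A call has 1 to 10 rows; each row shifts and turns the commanded pose from where the row before left it, along the tool's axes as they then stand; what a row does not reach is not made up. A row lasts 1/8 s, in which the tool goes at most 62.5 mm and 10.7 degrees, less where a joint would pass 70% of its speed; a pose out of reach is approached as far as the arm can. A call with a number of a shift or a turn outside -1 to 1 is refused whole. A call with a gripper value outside its range is refused whole. The fingers move at their own pace and stop on an object; FORCE is the grip in N (left out, the last holds). Time passes only in rows, so rows that do not move let the fingers close. It gives the time, the measured TCP pose, the force, the opening and the grip force at its end, in the units of the state.
- ctrl.get_obs(): the state, without advancing time (a new reading comes with each control period).
- camera(name): name is "scene" or "top" or "wrist"; returns a dict with "img" (400x640x3 uint8, blue, green, red), "range_z" (400x640 float32, m along the optical axis (not along the pixel's ray), 0 where there is no reading), "intrinsics" (3x3 intrinsics, pixels), "view" (4x4, takes a point from world to camera coordinates). Camera axes: x right, y down, z forward; pixel columns grow to the right and rows downward; lengths in m; the calibration is good to about 2 mm. The wrist camera is an equidistant fisheye: a pixel r from the principal point sees the ray r / f radians off the axis. A picture is of the moment at which its call begins.
- ticket.hand_in(): hands the job in; it is judged then, once.
The state is a dict: "time_s": time; "qpos": joint angles; "joint_vel": joint speeds; "tau": joint torques, N m; "ee_pos": TCP position; "eef_rot": TCP orientation; "force": force on the tool from outside, world axes, zero at the start; "moment": the same for the moment, N m; "grip_width": finger opening in m; "grip_force": force on a finger pad.
Only numpy, scipy, OpenCV 4.12 (cv2) and the standard library are available. Lean on these libraries where they do the work, as an engineer would, in place of code of your own. Each camera call takes 0.05 s, during which the arm holds its last target. There are 200 camera calls.

## Working session

There is one attempt and no reset: what is moved stays moved. The work goes in short steps, Python scripts to look and compute and a shell command to move; the robot and the scene stay as the last step left them, time stands still between calls to the robot, and variables do not carry over. Pictures are saved under pics/ and viewed, at most 11 in all, crops included, and the job is handed in when it is done.

```bash
mkdir -p pics; cat > h.py <<'E'
import numpy as np, cv2
from station import ctrl, camera, ticket
def snap(n,fn):
    c=camera(n); cv2.imwrite('pics/'+fn,c['img']); np.savez('pics/'+fn[:-4]+'.npz',**{k:c[k] for k in('img','range_z','intrinsics','view')}); return c
def pts(c):
    K=c['intrinsics'];z=c['range_z'];v,u=np.mgrid[:400,:640]
    P=np.stack([(u-K[0,2])/K[0,0]*z,(v-K[1,2])/K[1,1]*z,z],-1)
    V=np.array(c['view']); return (P-V[:3,3])@V[:3,:3]
E
python3 - <<'E'
from h import *
snap('top','top.png');snap('scene','scene.png')
o=ctrl.get_obs();print(o, ctrl.pinch_z)
E
```

```text
{'time_s': 0.1, 'qpos': array([-1.32258414e+00,  3.00404880e-01,  1.52149977e+00,  2.42231004e-05,
        1.32069293e+00, -6.65854400e-02]), 'joint_vel': array([-0.0012279 , -0.00119022, -0.00014967, -0.0001097 ,  0.00095565,
       -0.00035834]), 'tau': array([ 1.83628421e-03, -5.32640791e+01, -3.53283477e+01,  7.08981883e-02,
        2.34522385e-02, -4.65933510e-05]), 'ee_pos': array([ 0.17024856, -0.5227498 ,  0.20495705]), 'eef_rot': array([-3.14059152e+00, -9.02753931e-05,  3.14791572e-01]), 'force': array([0.01560347, 0.49963413, 0.94552925]), 'moment': array([-0.00644231,  0.029641  ,  0.00242791]), 'grip_force': 0.0, 'grip_width': 0.09403612116598897} -0.0188
```

View pics/top.png

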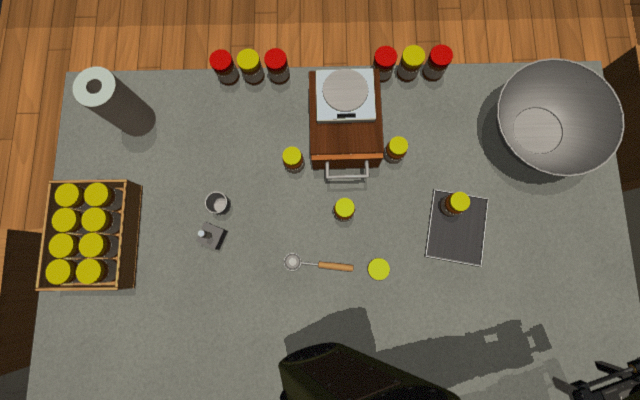

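View pics/scene.png

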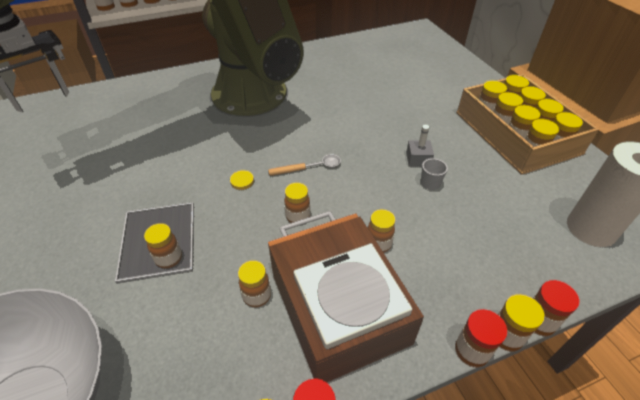

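The top view shows the target jar's cap at (344,208), the tray around (457,228) with its jar at (459,202), the handle bar at about y=177, the stand at (212,236) with the probe top near (203,233), and the cup at (217,203). The scene view agrees. Next I measure these with depth.

```bash
cat >> h.py <<'E'
def load(n):
    d=np.load('pics/'+n+'.npz'); return {k:d[k] for k in d}
E
python3 - <<'E'
from h import *
np.set_printoptions(precision=4,suppress=True)
for n in('top','scene'):
    c=load(n);P=pts(c);img=c['img']
    hsv=cv2.cvtColor(img,cv2.COLOR_BGR2HSV)
    m=((hsv[...,0]>20)&(hsv[...,0]<35)&(hsv[...,1]>170)&(hsv[...,2]>90)).astype(np.uint8)
    k,l,s,ce=cv2.connectedComponentsWithStats(m)
    print(n)
    for i in range(1,k):
        if s[i,4]<60: continue
        Q=P[l==i]; zt=np.median(np.sort(Q[:,2])[-len(Q)//2:]); T=Q[abs(Q[:,2]-zt)<.004]
        (x,y),r=cv2.minEnclosingCircle(T[:,:2].astype(np.float32)); print(ce[i].round(),s[i,4],'c',np.array([x,y,r,zt]))
    def grp(name,M):
        Q=P[M]; print(name,len(Q),Q.min(0),Q.max(0),np.median(Q,0), cv2.minAreaRect(Q[:,:2].astype(np.float32)) if len(Q)>3 else'')
    X,Y,Z=P[...,0],P[...,1],P[...,2]
    V=c['range_z']>0
    if n=='top':
        v,u=np.mgrid[:400,:640]
        box=lambda a,b,c_,d:(u>=a)&(u<=b)&(v>=c_)&(v<=d)&V
        grp('stand top',box(190,235,220,252)&(abs(Z-.045)<.004))
        grp('probe',box(190,235,220,252)&(Z>.06))
        grp('probetop',box(190,235,220,252)&(Z>.11))
        grp('tray',box(415,500,180,275)&(Z>.006)&(Z<.014))
        grp('trayfl',box(415,500,180,275)&(Z>.002)&(Z<.006))
        grp('cabtop',box(300,395,90,165)&(abs(Z-.115)<.006))
        grp('front',box(300,395,150,170)&(abs(Z-.11)<.004))
        grp('handle',box(315,380,160,182)&(Z>.074)&(Z<.095))
        print(P[np.ix_(range(228,242,2),range(196,212,2))][...,2])
E
```

```text
top
[413.  55.] 392 c [ 0.9989 -0.2418  0.0337  0.1013]
[247.  58.] 390 c [0.9986 0.2377 0.0339 0.1004]
[398. 145.] 267 c [ 0.7333 -0.1857  0.0264  0.0914]
[291. 156.] 267 c [0.7089 0.1109 0.026  0.0909]
[ 62. 234.] 2019 c [0.5018 0.7191 0.1343 0.109 ]
[ 92. 233.] 1996 c [0.5019 0.6377 0.1332 0.1092]
[459. 201.] 302 c [ 0.5732 -0.3423  0.0263  0.0955]
[344. 207.] 292 c [ 0.5607 -0.0329  0.0259  0.091 ]
[378. 269.] 360 c [ 0.3963 -0.1279  0.0299  0.0154]
stand top 370 [0.4554 0.3066 0.0411] [0.5315 0.382  0.0489] [0.4892 0.3402 0.0445] ((0.49380114674568176, 0.34487298130989075), (0.06084425747394562, 0.05974173918366432), 67.2836685180664)
probe 78 [0.4853 0.3355 0.0603] [0.5024 0.3525 0.1168] [0.4933 0.3402 0.1102] ((0.49394258856773376, 0.3438831865787506), (0.017163444310426712, 0.01605852320790291), 27.28253173828125)
probetop 40 [0.4864 0.3367 0.1101] [0.5023 0.3525 0.1168] [0.4944 0.3441 0.1139] ((0.4941707253456116, 0.34465065598487854), (0.01599985547363758, 0.015348241664469242), 4.662947177886963)
tray 981 [ 0.3857 -0.4743  0.006 ] [ 0.6464 -0.2607  0.014 ] [ 0.4965 -0.359 
[... 1024 characters left out ...]
427]
 [-0.      0.1145  0.1146  0.1153  0.1129  0.0941  0.0737  0.0438]
 [ 0.0029  0.116   0.1138  0.1129  0.1137  0.096   0.0832  0.0621]
 [ 0.002   0.0454  0.1128  0.1105  0.107   0.0914  0.0744  0.0596]
 [-0.0036  0.0417  0.0429  0.0436  0.0427  0.0415  0.0431  0.0459]
 [ 0.0448  0.0457  0.045   0.0459  0.0452  0.0451  0.0445  0.047 ]]
scene
[533. 106.] 3052 c [0.5029 0.6772 0.1452 0.1076]
[241. 179.] 315 c [ 0.3998 -0.1265  0.0318  0.013 ]
[296. 192.] 333 c [ 0.5647 -0.0333  0.027   0.0889]
[382. 219.] 376 c [0.7123 0.1109 0.0267 0.0891]
[157. 235.] 463 c [ 0.576  -0.344   0.0279  0.0927]
[251. 273.] 530 c [ 0.7365 -0.1861  0.0264  0.0891]
[524. 312.] 1131 c [1.0012 0.2389 0.0336 0.0992]
```

```bash
python3 - <<'E'
from h import *
c=load('top')['img']; d=load('scene')['img']
a=cv2.resize(c[140:220,275:410],None,fx=4,fy=4,interpolation=2)[:320,:540]
b=cv2.resize(c[215:255,185:240],None,fx=4,fy=4,interpolation=2)
e=cv2.resize(d[115:185,400:460],None,fx=4,fy=4,interpolation=2)
o=np.zeros((600,800,3),np.uint8);o[:a.shape[0],:a.shape[1]]=a;o[:b.shape[0],550:550+b.shape[1]]=b;o[320:320+e.shape[0],:e.shape[1]]=e
t=cv2.resize(c[180:270,420:495],None,fx=3,fy=3,interpolation=2);o[325:325+t.shape[0],300:300+t.shape[1]]=t
cv2.imwrite('pics/crop.png',o)
E
```

```text
(no output)
```

View pics/crop.png

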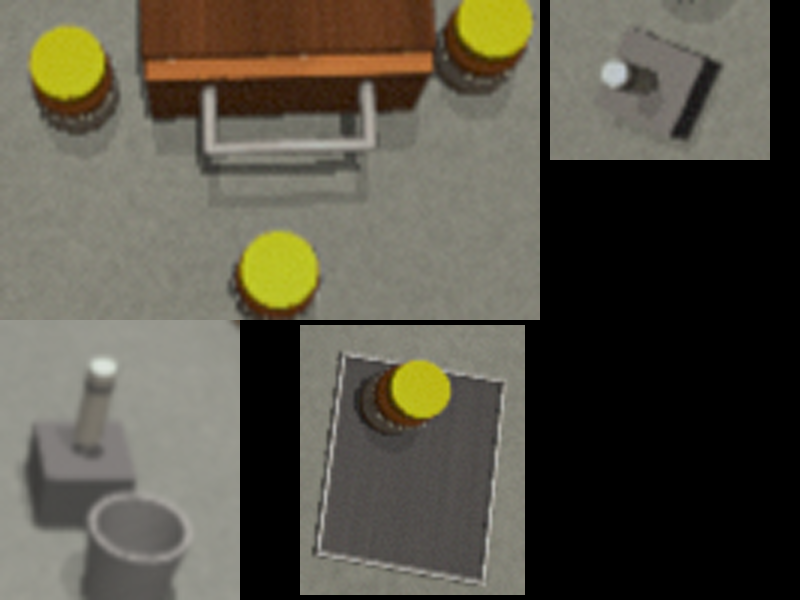

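The crop shows the handle bar from about (327.5,177.3) to (367.5,175.8) in full-image pixels. The tray corners are at about (434.3,189.7), (488,198.3), (426,256) and (481.3,265.3), so the near half is free. The probe leans only a little.

```bash
cat >> h.py <<'E'
from scipy.spatial.transform import Rotation as R
np.set_printoptions(precision=4,suppress=True)
def ray(c,u,v,z):
    K=c['intrinsics'];V=np.array(c['view']);Rm=V[:3,:3];o=-Rm.T@V[:3,3]
    d=Rm.T@np.array([(u-K[0,2])/K[0,0],(v-K[1,2])/K[1,1],1]);return o+d*(z-o[2])/d[2]
def go(x,y,z,yaw,tilt=None):
    o=ctrl.get_obs();A=R.from_euler('xyz',o['eef_rot']);B=R.from_euler('xyz',[np.pi,0,yaw])
    d=np.array([x,y,z])-o['ee_pos']
    print('pos',o['ee_pos'],'rpy',o['eef_rot'],'t',o['time_s'],'w',o['grip_width'],'F',o['force'])
    print('units in current frame',A.inv().apply(d)/.03,'in final frame',B.inv().apply(d)/.03,'rot',np.degrees((A.inv()*B).as_rotvec())/10)
E
python3 - <<'E'
from h import *
c=load('top')
co=np.array([ray(c,u,v,.01) for u,v in[(434.3,189.7),(488,198.3),(426,256),(481.3,265.3)]]);print(co,co.mean(0))
f=co[:2].mean(0)-co[2:].mean(0);print('len',np.linalg.norm(f),'yaw',np.arctan2(f[1],f[0]))
for u,v in[(327.5,177.3),(367.5,175.8)]:print('handle',ray(c,u,v,.087))
P=pts(c)
for u in(335,347,360):
  for v in range(164,181,2):print(P[v,u],end=' ')
  print()
s=load('scene');Q=pts(s)
M=(abs(Q[...,0]-.494)<.03)&(abs(Q[...,1]-.344)<.03)
for a in(.05,.06,.07,.08,.09,.1,.11):
  m=M&(abs(Q[...,2]-a-.005)<.006);print('probe',a,Q[m].mean(0),m.sum())
go(.563,-.033,.20,0)
E
```

```text
[[ 0.6213 -0.3014  0.01  ]
 [ 0.5934 -0.4553  0.01  ]
 [ 0.4296 -0.2653  0.01  ]
 [ 0.4018 -0.419   0.01  ]] [ 0.5115 -0.3603  0.01  ]
len 0.19502800671305803 yaw -0.18640526322666673
handle [0.6452 0.0112 0.087 ]
handle [ 0.6477 -0.0987  0.087 ]
[ 0.6896 -0.0106  0.0622] [ 0.6901 -0.011   0.0386] [ 0.6899 -0.0113  0.0171] [ 0.6886 -0.0116 -0.0013] [ 0.6814 -0.0114  0.0023] [ 0.6758 -0.0113  0.0004] [ 0.6482 -0.0094  0.0884] [ 0.6434 -0.0094  0.085 ] [ 0.657  -0.011   0.0019] 
[ 0.6903 -0.0449  0.0575] [ 0.69   -0.0459  0.0368] [ 0.6902 -0.047   0.0136] [ 0.6876 -0.0476  0.0001] [ 0.6815 -0.0474 -0.0003] [ 0.6751 -0.0473  0.0006] [ 0.6479 -0.0424  0.0875] [ 0.643  -0.0425  0.0844] [ 0.6563 -0.0467  0.0025] 
[ 0.6911 -0.0823  0.0525] [ 0.691  -0.0841  0.0311] [ 0.6918 -0.0862  0.0054] [ 0.6872 -0.0866 -0.0006] [ 0.68   -0.0861  0.0033] [ 0.6738 -0.0859  0.0035] [ 0.6472 -0.078   0.088 ] [ 0.6632 -0.0861 -0.0033] [ 0.6556 -0.0854  0.003 ] 
probe 0.05 [0.5008 0.3413 0.056 ] 11
probe 0.06 [0.5003 0.3418 0.0649] 26
probe 0.07 [0.5016 0.3418 0.0748] 24
probe 0.08 [0.501  0.3412 0.0849] 27
probe 0.09 [0.501  0.3423 0.0956] 26
probe 0.1 [0.5014 0.3415 0.105 ] 27
probe 0.11 [0.4972 0.3438 0.1129] 29
pos [ 0.1702 -0.5227  0.205 ] rpy [-3.1406 -0.0001  0.3148] t 0.1 w 0.09403612116598897 F [0.0156 0.4996 0.9455]
units in current frame [ 17.5029 -11.4692   0.1783] in final frame [ 13.0917 -16.325    0.1652] rot [-0.0058  0.0004  1.8036]
```

```bash
python3 -m inch '1 0 0 0 0 0 0.9;1 0 0 0 0 0 0.9;1 .81 -1 0 0 0 0;1 .81 -1 0 0 0 0;1 .81 -1 0 0 0 0;1 .81 -1 0 0 0 0;1 .81 -1 0 0 0 0;1 .81 -1 0 0 0 0;1 .81 -1 0 0 0 0;1 .81 -1 0 0 0 0' 20; python3 -m inch '1 .81 -1 0 0 0 0;1 .81 -1 0 0 0 0;1 .81 -1 0 0 0 0;1 .81 -1 0 0 0 0;1 .81 -1 0 0 0 0;1 .81 -1 0 0 0 0;1 .81 -1 0 0 0 0;1 .81 -1 0 0 0 0;1 .13 -.3 0 0 0 0;1 0 0 0 0 0 0'; python3 -c "
from h import *
go(.563,-.033,.036,0)
snap('wrist','w1.png')"
```

```text
time_s: 1.35
ee_pos: [0.3651, -0.2817, 0.2053]
eef_rot: [-3.141, 0.0, 0.001]
force: [0.7, -0.3, -0.7]
grip_width: 0.0937
grip_force: 0.0
time_s: 2.6
ee_pos: [0.5623, -0.0337, 0.2051]
eef_rot: [-3.142, 0.001, 0.001]
force: [-0.0, 0.2, 0.7]
grip_width: 0.0941
grip_force: 0.0
pos [ 0.5623 -0.0337  0.2051] rpy [-3.1416  0.0008  0.0013] t 2.6 w 0.09409431262159607 F [-0.0194  0.1688  0.6786]
units in current frame [ 0.0268 -0.0231  5.6368] in final frame [ 0.0224 -0.0231  5.6368] rot [-0.      0.0044  0.0074]
```

View pics/w1.png

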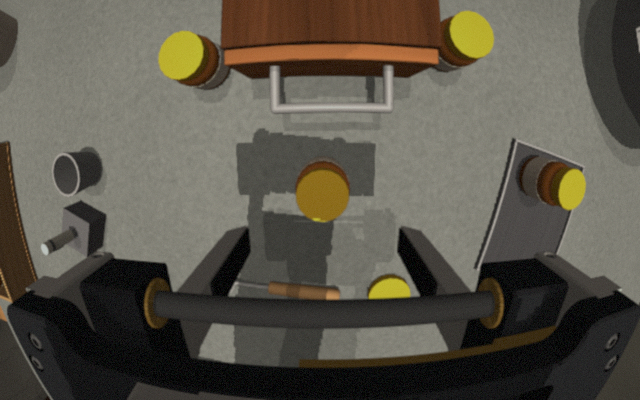

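The wrist view shows the target cap at (322,190), centred between the fingertips at (248,230) and (400,230), with nothing in the fingers' path. I'll descend, grip and lift.

```bash
python3 -m inch '1 0 0 .9 0 0 0;1 0 0 .9 0 0 0;1 0 0 .9 0 0 0;1 0 0 .9 0 0 0;1 0 0 .9 0 0 0;1 0 0 .8 0 0 0;1 0 0 .33 0 0 0;1 0 0 0 0 0 0;0 0 0 0 0 0 0;-0.2 0 0 0 0 0 0' 25; python3 -m inch '-1 0 0 0 0 0 0;-1 0 0 0 0 0 0;-1 0 0 0 0 0 0;-1 0 0 0 0 0 0;-1 0 0 0 0 0 0' 25
```

```text
time_s: 3.9
ee_pos: [0.5631, -0.0338, 0.0374]
eef_rot: [3.141, -0.001, 0.001]
force: [-1.2, -0.4, 0.5]
grip_width: 0.0778
grip_force: 0.0
time_s: 4.53
ee_pos: [0.5629, -0.0335, 0.0369]
eef_rot: [-3.141, -0.001, 0.001]
force: [-0.6, 3.6, 5.5]
grip_width: 0.0588
grip_force: 25.0
```

```bash
python3 -m inch '-1 0 0 -.4 0 0 0;-1 0 0 -.7 0 0 0;-1 0 0 -.8 0 0 0;-1 0 0 -.6 0 0 0;-1 -.1 .3 0 0 0 0;-1 -.2 .6 0 0 0 0;-1 -.3 .9 0 0 0 0;-1 -.3 1 0 0 0 0;-1 -.3 1 0 0 0 0;-1 -.3 1 0 0 0 0'; python3 -m inch '-1 -.3 1 0 0 0 0;-1 -.3 1 0 0 0 0;-1 -.3 1 0 0 0 0;-1 -.3 .9 0 0 0 0;-1 -.3 .8 0 0 0 0;-1 -.2 .6 0 0 0 0;-1 -.2 .3 0 0 0 0;-1 -.1 .1 0 0 0 0;-1 0 0 0 0 0 0'; python3 -c "
from h import *
go(.4645,-.351,.042,0)
snap('top','t2.png')"
```

```text
time_s: 5.78
ee_pos: [0.5163, -0.1796, 0.1105]
eef_rot: [-3.141, 0.002, -0.0]
force: [1.0, -0.4, -2.9]
grip_width: 0.0591
grip_force: 25.0
time_s: 6.9
ee_pos: [0.4578, -0.3485, 0.1115]
eef_rot: [-3.141, 0.0, 0.001]
force: [0.0, 0.4, -2.5]
grip_width: 0.0593
grip_force: 25.0
pos [ 0.4578 -0.3485  0.1115] rpy [-3.1414  0.0001  0.0008] t 6.9 w 0.05926963542327355 F [ 0.0136  0.3546 -2.4759]
units in current frame [0.2225 0.0849 2.3164] in final frame [0.2224 0.0843 2.3164] rot [-0.0011  0.0006  0.0048]
```

View pics/t2.png

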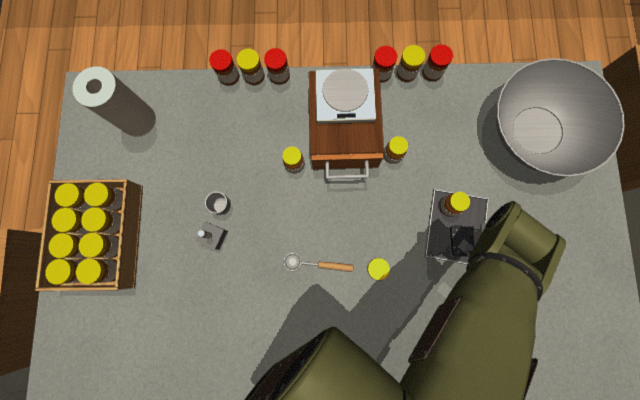

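The jar hangs over the near half of the tray, clear of the jar standing there at (459,202). I'll lower it, slowing at the end.

```bash
python3 -m inch '-1 .2 .08 .4 0 0 0;-1 0 0 .6 0 0 0;-1 0 0 .5 0 0 0;-1 0 0 .4 0 0 0;-1 0 0 .2 0 0 0;-1 0 0 .1 0 0 0;-1 0 0 0 0 0 0'; python3 -m inch '-1 0 0 .05 0 0 0;-1 0 0 .05 0 0 0;-1 0 0 .03 0 0 0;-1 0 0 0 0 0 0'
```

```text
time_s: 7.82
ee_pos: [0.4639, -0.3513, 0.0457]
eef_rot: [3.141, -0.0, 0.001]
force: [-0.0, -0.2, -3.8]
grip_width: 0.0594
grip_force: 25.0
time_s: 8.32
ee_pos: [0.4639, -0.3512, 0.0416]
eef_rot: [-3.142, 0.0, 0.001]
force: [-0.3, 0.1, -4.0]
grip_width: 0.0593
grip_force: 25.0
```

```bash
python3 -m inch '-1 0 0 .03 0 0 0;-1 0 0 .03 0 0 0;-1 0 0 0 0 0 0'
```

```text
time_s: 8.7
ee_pos: [0.464, -0.3513, 0.0409]
eef_rot: [3.141, -0.0, 0.001]
force: [-4.0, 3.6, 8.7]
grip_width: 0.0592
grip_force: 25.0
```

```bash
python3 -m inch '-0.1 0 0 0 0 0 0;.5 0 0 0 0 0 0;1 0 0 0 0 0 0;1 0 0 0 0 0 0;1 0 0 -.3 0 0 0;1 0 0 -.8 0 0 0;1 0 0 -1 0 0 0;1 0 0 -1 0 0 0;1 0 0 -1 0 0 0;1 0 0 -1 0 0 0'; python3 -m inch '-.15 0 0 0 0 0 -1;-.15 0 0 0 0 0 -1;-.15 0 0 0 0 0 -1;-.15 0 0 0 0 0 -1;-.15 0 0 0 0 0 -1;-.15 0 0 0 0 0 -1;-.15 0 0 0 0 0 -1;-.15 0 0 0 0 0 -1;-.15 0 0 0 0 0 -1;-.15 0 0 0 0 0 -.1'; python3 -c "
from h import *
go(.6465,-.0437,.15,1.592)
c=snap('top','t3.png')"
```

```text
time_s: 9.95
ee_pos: [0.4638, -0.3511, 0.1946]
eef_rot: [3.141, -0.0, 0.001]
force: [-0.3, 1.4, -0.9]
grip_width: 0.0939
grip_force: 0.0
time_s: 11.2
ee_pos: [0.4639, -0.3512, 0.1934]
eef_rot: [3.141, 0.0, 1.589]
force: [-0.2, -0.9, 0.0]
grip_width: 0.04
grip_force: 0.0
pos [ 0.4639 -0.3512  0.1934] rpy [3.1412 0.0003 1.5887] t 11.2 w 0.04003894398456861 F [-0.2143 -0.935   0.0272]
units in current frame [10.1395  6.2683  1.4459] in final frame [10.1182  6.3024  1.4467] rot [ 0.0024  0.0019 -0.019 ]
```

```bash
python3 -m inch '-.15 1 .6 0 0 0 0;-.15 1 .6 0 0 0 0;-.15 1 .6 0 0 0 0;-.15 1 .6 0 0 0 0;-.15 1 .6 0 0 0 0;-.15 1 .6 0 0 0 0;-.15 1 .6 0 0 0 0;-.15 1 .7 .3 0 0 0;-.15 1 .7 .6 0 0 0;-.15 1 .7 .55 0 0 0';python3 -m inch '-.15 .14 0 0 0 0 0;-.15 0 0 0 0 0 0'; python3 -c "
from h import *
go(.6465,-.0437,.063,1.592)
c=snap('top','t4.png');P=pts(c)
hsv=cv2.cvtColor(c['img'],cv2.COLOR_BGR2HSV);m=((hsv[...,0]>20)&(hsv[...,0]<35)&(hsv[...,1]>170)&(hsv[...,2]>90)).astype(np.uint8)
k,l,s,ce=cv2.connectedComponentsWithStats(m)
for i in range(1,k):
    if s[i,4]>100: print(ce[i],np.median(P[l==i],0))
w=camera('wrist')['img']; t=c['img'][130:290,270:510]
o=np.zeros((560,640,3),np.uint8);o[:400]=w;o[400:560,:240]=t;cv2.imwrite('pics/w4.png',o)"
```

```text
time_s: 12.5
ee_pos: [0.648, -0.0467, 0.1491]
eef_rot: [3.141, 0.0, 1.585]
force: [-0.2, -1.5, 0.3]
grip_width: 0.0401
grip_force: 0.0
time_s: 12.75
ee_pos: [0.6472, -0.0439, 0.1499]
eef_rot: [3.141, 0.0, 1.587]
force: [-0.6, -0.2, 0.5]
grip_width: 0.0401
grip_force: 0.0
pos [ 0.6472 -0.0439  0.1499] rpy [3.1412 0.0002 1.5873] t 12.75 w 0.040127358022962994 F [-0.5957 -0.203   0.4874]
units in current frame [ 0.007  -0.0247  2.8967] in final frame [ 0.0066 -0.0235  2.8968] rot [ 0.0021  0.001  -0.0269]
[413.2843  55.0228] [ 0.9987 -0.2415  0.1002]
[247.3299  58.5448] [0.9996 0.2395 0.0993]
[398.0449 145.2659] [ 0.7323 -0.1858  0.0899]
[291.4686 155.679 ] [0.7071 0.1114 0.0896]
[ 61.6841 233.6034] [0.4943 0.7187 0.1079]
[ 93.0142 219.6428] [0.534  0.6385 0.1079]
[459.3974 201.1205] [ 0.5725 -0.3418  0.0945]
[466.2538 242.156 ] [ 0.463  -0.3509  0.0944]
[ 87.8985 270.8582] [0.4    0.6369 0.1081]
```

View pics/w4.png

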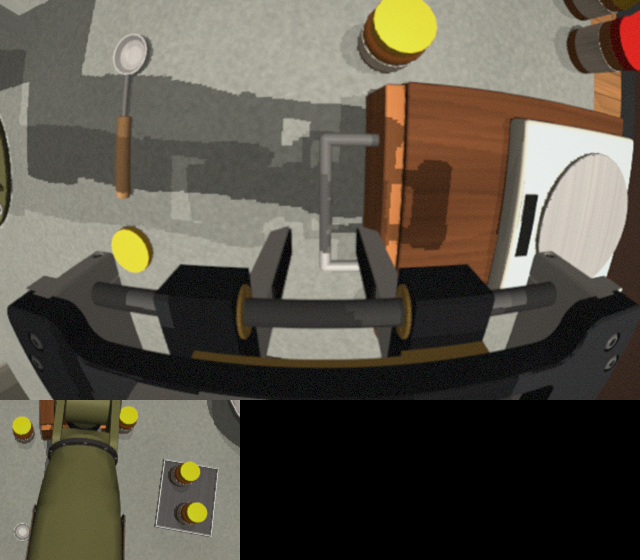

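The jar stands upright on the tray at (195,515) in the inset. In the wrist view the handle bar at x≈325 is midway between the fingers at 285 and 365. I'll descend, grip the bar and pull.

```bash
python3 -m inch '-.15 0 0 .5 0 0 0;-.15 0 0 .7 0 0 0;-.15 0 0 .7 0 0 0;-.15 0 0 .5 0 0 0;-.15 0 0 .4 0 0 0;-.15 0 0 .1 0 0 0;-.15 0 0 0 0 0 0' 15 && python3 -m inch '-1 0 0 0 0 0 0;-1 0 0 0 0 0 0;-1 0 0 0 0 0 0;-1 0 0 0 0 0 0;-1 0 0 0 0 0 0' 15
```

```text
time_s: 13.72
ee_pos: [0.6475, -0.0436, 0.0626]
eef_rot: [3.141, 0.0, 1.589]
force: [0.8, 0.1, -0.2]
grip_width: 0.0398
grip_force: 0.0
time_s: 14.35
ee_pos: [0.6475, -0.0436, 0.0626]
eef_rot: [3.141, 0.0, 1.589]
force: [0.4, -0.1, 1.3]
grip_width: 0.0095
grip_force: 15.0
```

```bash
python3 -m inch '-1 0 -.2 0 0 0 0;-1 0 -.4 0 0 0 0;-1 0 -.6 0 0 0 0;-1 0 -.6 0 0 0 0;-1 0 -.6 0 0 0 0;-1 0 -.5 0 0 0 0;-1 0 -.4 0 0 0 0;-1 0 -.3 0 0 0 0;-1 0 -.1 0 0 0 0;-1 0 0 0 0 0 0'; python3 -m inch '-1 0 -.2 0 0 0 0;-1 0 -.15 0 0 0 0;-1 0 -.1 0 0 0 0;-1 0 0 0 0 0 0'
```

```text
time_s: 15.6
ee_pos: [0.5357, -0.0452, 0.0625]
eef_rot: [-3.141, -0.001, 1.589]
force: [-2.4, 4.5, 5.0]
grip_width: 0.009
grip_force: 15.0
time_s: 16.1
ee_pos: [0.5224, -0.0454, 0.0625]
eef_rot: [-3.141, -0.001, 1.589]
force: [-0.5, 4.9, 4.4]
grip_width: 0.0091
grip_force: 15.0
```

```bash
python3 -m inch '-1 0 -.15 0 0 0 0;-1 0 -.1 0 0 0 0;-1 0 -.1 0 0 0 0;-1 0 0 0 0 0 0'; python3 -m inch '-1 0 -.1 0 0 0 0;-1 0 -.1 0 0 0 0;-1 0 0 0 0 0 0'
```

```text
time_s: 16.6
ee_pos: [0.5119, -0.0455, 0.0625]
eef_rot: [-3.141, -0.001, 1.589]
force: [-0.3, 6.9, 4.3]
grip_width: 0.0094
grip_force: 15.0
time_s: 16.98
ee_pos: [0.5086, -0.0457, 0.0627]
eef_rot: [3.135, -0.0, 1.589]
force: [21.3, 7.1, -12.1]
grip_width: 0.0097
grip_force: 15.0
```

```bash
python3 -m inch '-.9 0 0 0 0 0 0;-.5 0 0 0 0 0 0;-.15 0 0 0 0 0 0;-.15 0 0 0 0 0 0;-.15 0 0 -.5 0 0 0;-.15 0 0 -1 0 0 0;-.15 0 0 -1 0 0 0;-.15 0 0 -1 0 0 0;-.15 0 0 -.9 0 0 0;-.15 0 0 0 0 0 0'; python3 -c "
from h import *
go(.4945,.344,.18,1.592)
w=camera('wrist')['img'];cv2.imwrite('pics/w5.png',w)"
```

```text
time_s: 18.23
ee_pos: [0.5071, -0.0463, 0.1969]
eef_rot: [3.137, 0.001, 1.589]
force: [-0.7, -1.1, -1.0]
grip_width: 0.0399
grip_force: 0.0
pos [ 0.5071 -0.0463  0.1969] rpy [3.1375 0.0008 1.5888] t 18.225 w 0.03987934702060149 F [-0.7403 -1.138  -1.0357]
units in current frame [13.0162 -0.1864  0.5515] in final frame [13.0163 -0.1431  0.5626] rot [ 0.0237  0.0046 -0.018 ]
```

View pics/w5.png

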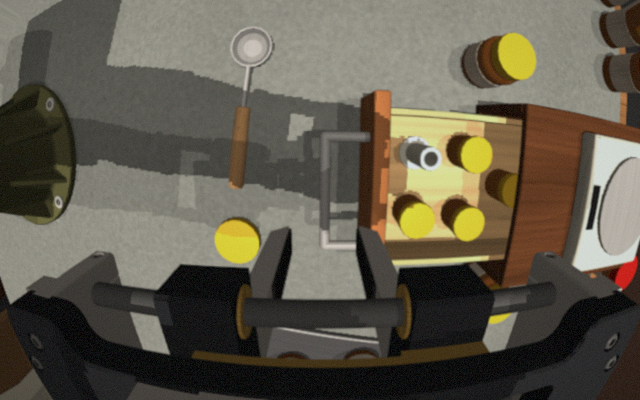

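The drawer is fully out, with the open vial at (428,158) and the pots clear of it. Moving to the probe.

```bash
python3 -m inch '-.15 .5 0 0 .02 0 0;-.15 1 0 0 0 0 0;-.15 1 0 0 0 0 0;-.15 1 0 0 0 0 0;-.15 1 0 0 0 0 0;-.15 1 0 0 0 0 0;-.15 1 0 0 0 0 0;-.15 1 0 0 0 0 0;-.15 1 0 0 0 0 0;-.15 1 0 0 0 0 0'; python3 -m inch '-.15 1 0 0 0 0 0;-.15 1 0 0 0 0 0;-.15 1 0 .2 0 0 0;-.15 .5 -.14 .3 0 0 0;-.15 0 0 0 0 0 0' ; python3 -c "
from h import *
go(.4945,.344,.076,1.592)
for n in('wrist','scene'):snap(n,n+'6.png')
w=load('wrist6')['img'];s=load('scene6')['img'][60:220,360:520]
o=np.zeros((560,640,3),np.uint8);o[:400]=w;o[400:560,:160]=s;cv2.imwrite('pics/w6.png',o)"
```

```text
time_s: 19.52
ee_pos: [0.5003, 0.2405, 0.1932]
eef_rot: [-3.136, 0.001, 1.589]
force: [0.4, -0.4, 0.5]
grip_width: 0.0397
grip_force: 0.0
time_s: 20.15
ee_pos: [0.4939, 0.3441, 0.1778]
eef_rot: [-3.136, 0.001, 1.59]
force: [-0.1, 0.3, 0.2]
grip_width: 0.0396
grip_force: 0.0
pos [0.4939 0.3441 0.1778] rpy [-3.1357  0.0014  1.5903] t 20.15 w 0.039557032119745913 F [-0.0827  0.3245  0.166 ]
units in current frame [0.0014 0.0409 3.3919] in final frame [-0.0035  0.0208  3.3921] rot [-0.034   0.0082 -0.0098]
```

View pics/w6.png

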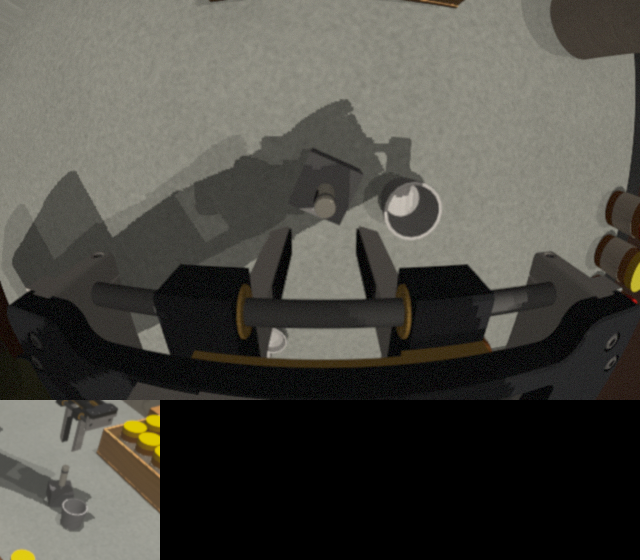

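The probe's white top at (324,208) is centred between the fingers, and the cup at (412,210) is clear. I'll descend and grip.

```bash
python3 -m inch '-.15 0 .02 .5 -.03 0 0;-.15 0 0 .8 0 0 0;-.15 0 0 .8 0 0 0;-.15 0 0 .7 0 0 0;-.15 0 0 .4 0 0 0;-.15 0 0 .19 0 0 0;-.15 0 0 0 0 0 0;-.5 0 0 0 0 0 0;-1 0 0 0 0 0 0;-1 0 0 0 0 0 0' 20;  python3 -m inch '-1 0 0 0 0 0 0;-1 0 0 0 0 0 0;-1 0 0 0 0 0 0' 20
```

```text
time_s: 21.5
ee_pos: [0.4957, 0.3438, 0.0779]
eef_rot: [3.14, -0.0, 1.589]
force: [-0.9, 0.5, 1.5]
grip_width: 0.0176
grip_force: 20.0
time_s: 21.88
ee_pos: [0.4957, 0.3438, 0.0778]
eef_rot: [3.14, -0.0, 1.589]
force: [-1.2, -0.5, 3.8]
grip_width: 0.0174
grip_force: 20.0
```

```bash
python3 -m inch '-1 0 0 -.3 0 0 0;-1 0 0 -.6 0 0 0;-1 0 0 -.8 0 0 0;-1 0 0 -.8 0 0 0;-1 0 0 -.8 0 0 0;-1 0 0 -.6 0 0 0;-1 0 0 -.3 0 0 0;-1 0 0 0 0 0 0'; python3 -c "
from h import *
t=snap('top','t7.png');s=snap('scene','s7.png');o=ctrl.get_obs();print(o['ee_pos'],o['eef_rot'],o['grip_width'])
P=pts(t);X,Y,Z=[P[...,i] for i in range(3)]
def rg(n,m):
    Q=P[m];print(n,len(Q),Q.min(0),Q.max(0),np.median(Q,0),cv2.minAreaRect(Q[:,:2].astype(np.float32)))
rg('front',(abs(Z-.11)<.005)&(X>.52)&(X<.60)&(abs(Y+.04)<.13))
rg('handle',(abs(Z-.086)<.006)&(X>.49)&(X<.53)&(abs(Y+.04)<.08))
rg('vial',(abs(Z-.079)<.008)&(X>.595)&(X<.635)&(Y>-.035)&(Y<.02))
def proj(c,p):
    q=np.array(c['view'])[:3]@np.r_[p,1];k=c['intrinsics']@(q/q[2]);return k[:2]
v=proj(t,[.6148,-.009,.079]);print('vial px',v, 'probe in scene',proj(s,[.4957,.3438,.15]),proj(s,[.4957,.3438,.19]))
u0,v0=int(v[0])-20,int(v[1])-20
a=cv2.resize(t['img'][v0:v0+40,u0:u0+40],None,fx=9,fy=9,interpolation=cv2.INTER_CUBIC)
q=proj(s,[.4957,.3438,.17]);u1,v1=int(q[0])-30,int(q[1])-40
b=cv2.resize(s['img'][v1:v1+80,u1:u1+60],None,fx=6,fy=6,interpolation=cv2.INTER_CUBIC)
q=proj(s,[.6148,-.009,.079]);u2,v2=int(q[0])-20,int(q[1])-20
d=cv2.resize(s['img'][v2:v2+40,u2:u2+40],None,fx=5,fy=5,interpolation=cv2.INTER_CUBIC)
o=np.zeros((580,760,3),np.uint8);o[:360,:360]=a;o[:480,380:740]=b;o[370:570,:200]=d;cv2.imwrite('pics/c7.png',o);print(u0,v0,u1,v1,u2,v2)"
```

```text
time_s: 22.88
ee_pos: [0.4956, 0.3437, 0.204]
eef_rot: [3.139, -0.0, 1.589]
force: [0.5, 1.2, -1.2]
grip_width: 0.0177
grip_force: 20.0
[0.4953 0.3436 0.2028] [3.1409 0.0006 1.5889] 0.017671806754125184
front 423 [ 0.5487 -0.1399  0.1051] [0.5662 0.0535 0.114 ] [ 0.5572 -0.0444  0.1099] ((0.5577285885810852, -0.04316259175539017), (0.015602911822497845, 0.19353239238262177), 0.8965662717819214)
handle 213 [ 0.5026 -0.1043  0.0809] [0.53   0.0146 0.0907] [ 0.5096 -0.0473  0.0861] ((0.5158053636550903, -0.04490000382065773), (0.11871623247861862, 0.027176205068826675), 89.35678100585938)
vial 45 [ 0.6029 -0.0201  0.0736] [0.6252 0.0021 0.082 ] [ 0.614  -0.0088  0.0782] ((0.6140451431274414, -0.00901002436876297), (0.022186169400811195, 0.022243816405534744), 89.57150268554688)
vial px [335.0048 188.6175] probe in scene [427.4237 114.6314] [430.5085 101.0559]
315 168 398 67 293 185
```

View pics/c7.png

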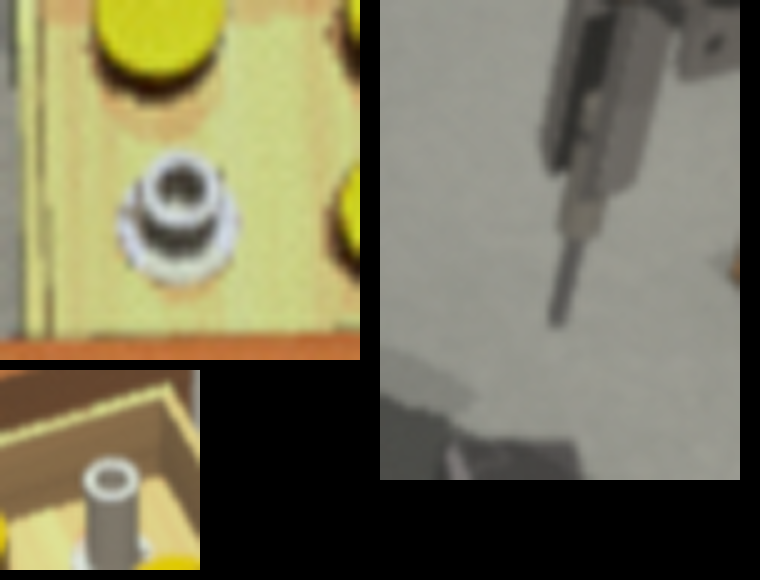

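The top crop puts the vial mouth at (335.1,188.7), matching the predicted (0.6145,-0.009). The scene crop shows the rod from the shoulder near (431.3,106.2) to the tip near (427.2,120.7), so I check its lean against the prediction.

```bash
python3 -c "
from h import *
s=load('s7')
def proj(c,p):
    q=np.array(c['view'])[:3]@np.r_[p,1];k=c['intrinsics']@(q/q[2]);return k[:2]
g=s['img'].astype(float).mean(2)
b=np.array([.4953,.3436,0])
for z in(.21,.19,.18,.156,.132):print(z,proj(s,b+[0,0,z]))
print('d/dx,d/dy px per 10mm',proj(s,b+[.01,0,.15])-proj(s,b+[0,0,.15]),proj(s,b+[0,.01,.15])-proj(s,b+[0,0,.15]))
print('vial pred',proj(s,[.6145,-.009,.079]),'seen 315.2 207')
for v in range(96,123):
    r=g[v,418:442];w=np.clip(np.median(g[v,[415,416,417,442,443,444]])-5-r,0,None);print(v,(w*np.arange(418,442)).sum()/max(w.sum(),1e-6),r.astype(int))
"
```

```text
0.21 [431.9562  93.902 ]
0.19 [430.349  100.9861]
0.18 [429.5626 104.4524]
0.156 [427.7202 112.5732]
0.132 [425.9387 120.4254]
d/dx,d/dy px per 10mm [2.1532 2.2215] [ 3.4335 -0.8893]
vial pred [313.8795 205.5485] seen 315.2 207
96 433.22466734902764 [152 151 150 151 153 153 151 141 123 118 123 104  94  92  86  85  92 101
 104 104 104 106 118 142]
97 433.60510688836104 [151 150 151 152 153 153 152 150 144 141 132 105  94  90  85  85  95 101
 104 104 106 115 129 146]
98 433.04751275510205 [151 151 152 152 152 152 152 151 149 145 126 102  93  89  83  85  94 101
 108 111 118 131 144 149]
99 432.18709209572154 [151 151 151 151 151 151 151 150 150 142 118  99  95  88  85  85  92 102
 121 130 141 147 150 151]
100 431.530954428203 [150 151 151 150 150 151 150 150 150 141 112  97  96  93  93  94  98 112
 138 147 151 151 151 152]
101 431.18886679920473 [150 150 152 152 151 150 149 149 149 137 107  96 101 103 104 104 106 121
 143 149 151 150 151 152]
102 430.9185803757828 [151 151 152 152 152 150 149 150 147 131 103  98 103 106 108 106 110 129
 144 149 149 150 151 151]
103 430.79077253218884 [1
[... 1691 characters left out ...]
368814 [150 149 149 148 148 149 148 142 113  90  90 110 141 150 150 151 149 148
 148 148 148 148 147 148]
118 427.3362573099414 [149 150 149 148 149 150 149 139 105  88  94 117 142 150 152 151 151 150
 149 149 149 149 148 148]
119 427.20108108108104 [148 149 149 149 150 151 150 139 103  89 101 125 144 149 150 149 149 149
 150 149 148 150 149 150]
120 427.1452658884566 [147 148 149 149 150 150 148 139 109  97 107 130 143 147 147 147 148 147
 148 149 149 149 149 150]
121 427.02015113350126 [146 148 150 150 149 149 148 141 124 117 126 140 147 147 146 146 147 148
 148 149 150 149 148 148]
122 427.0 [147 147 148 150 149 148 148 146 143 142 143 145 147 148 147 146 147 148
 148 148 149 149 149 148]
```

```bash
python3 -c "
from h import *
go(.6145,-.009,.2028,1.592)"; python3 -m inch '-1 -.4 .1 0 0 0 0;-1 -.8 .3 0 0 0 0;-1 -1 .35 0 0 0 0;-1 -1 .35 0 0 0 0;-1 -1 .35 0 0 0 0;-1 -1 .35 0 0 0 0;-1 -1 .35 0 0 0 0;-1 -1 .35 0 0 0 0;-1 -1 .35 0 0 0 0;-1 -1 .35 0 0 0 0';python3 -m inch '-1 -1 .35 0 0 0 0;-1 -.8 .3 0 0 0 0;-1 -.5 .2 0 0 0 0;-1 -.2 0 0 0 0 0;-1 0 0 0 0 0 0'; python3 -c "
from h import *
go(.6145,-.009,.2028,1.592)"
```

```text
pos [0.4953 0.3436 0.2028] rpy [3.1409 0.0006 1.5889] t 22.975 w 0.017671806754125184 F [ 0.3734  0.0062 -1.1378]
units in current frame [-11.8221   3.7596   0.0112] in final frame [-11.8338   3.7228   0.0011] rot [ 0.0037  0.0037 -0.0179]
time_s: 24.22
ee_pos: [0.5966, 0.0677, 0.2034]
eef_rot: [3.141, 0.0, 1.589]
force: [0.2, 1.0, -0.2]
grip_width: 0.0175
grip_force: 20.0
time_s: 24.85
ee_pos: [0.6231, -0.0049, 0.2037]
eef_rot: [3.14, -0.0, 1.589]
force: [0.6, 0.1, -0.3]
grip_width: 0.0175
grip_force: 20.0
pos [ 0.6231 -0.0049  0.2037] rpy [ 3.1401 -0.0001  1.5888] t 24.85 w 0.017509089028485865 F [ 0.5518  0.0871 -0.2853]
units in current frame [-0.1301 -0.29    0.0309] in final frame [-0.1292 -0.2904  0.0314] rot [ 0.0084 -0.0006 -0.0181]
```

Correct the position and lower until the tip is just above the mouth (tip at about 0.085, TCP at about 0.156).

```bash
python3 -m inch '-1 -.13 -.29 0 0 0 0;-1 0 0 0 0 0 0;-1 0 0 .5 0 0 0;-1 0 0 .6 0 0 0;-1 0 0 .4 0 0 0;-1 0 0 .05 0 0 0;-1 0 0 0 0 0 0;-1 0 0 0 0 0 0'; python3 -c "
from h import *
go(.6145,-.009,.1018,1.592)
s=snap('scene','s8.png');w=snap('wrist','w8.png')
a=cv2.resize(s['img'][170:220,285:345],None,fx=8,fy=8,interpolation=cv2.INTER_CUBIC)
b=w['img'][100:300,220:440]
o=np.zeros((400,720,3),np.uint8);o[:,:480]=a;o[:200,490:710]=b;cv2.imwrite('pics/c8.png',o)"
```

```text
time_s: 25.85
ee_pos: [0.6151, -0.0091, 0.1579]
eef_rot: [3.139, 0.0, 1.589]
force: [-1.0, -0.4, -0.6]
grip_width: 0.0178
grip_force: 20.0
pos [ 0.6151 -0.0091  0.1579] rpy [3.1389 0.0001 1.5889] t 25.85 w 0.017824716237474423 F [-1.0462 -0.4212 -0.5515]
units in current frame [ 0.0041 -0.0247  1.8712] in final frame [ 0.0041 -0.0195  1.8713] rot [ 0.0156  0.0004 -0.0177]
```

View pics/c8.png

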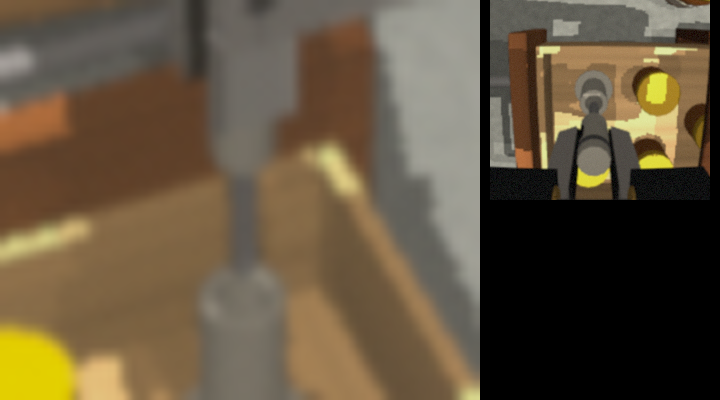

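The rod tip at (243,268) sits right above the mouth centre at (242,290). In the wrist crop it also lines up with the vial. I'll insert in small steps while watching the force.

```bash
python3 -m inch '-1 0 0 .15 0 0 0;-1 0 0 .2 0 0 0;-1 0 0 .2 0 0 0;-1 0 0 0 0 0 0'; python3 -c "
from h import *
go(.6145,-.009,.1018,1.592)"
```

```text
time_s: 26.45
ee_pos: [0.6146, -0.0091, 0.1401]
eef_rot: [3.141, -0.0, 1.589]
force: [-0.2, 0.5, -0.2]
grip_width: 0.0174
grip_force: 20.0
pos [ 0.6146 -0.0091  0.1401] rpy [ 3.141  -0.0001  1.5889] t 26.45 w 0.01739761243658776 F [-0.2039  0.4686 -0.2133]
units in current frame [ 0.0023 -0.0036  1.2778] in final frame [ 0.0024 -0.0028  1.2779] rot [ 0.0036 -0.0007 -0.018 ]
```

```bash
python3 -m inch '-1 0 0 .25 0 0 0;-1 0 0 .3 0 0 0;-1 0 0 .3 0 0 0;-1 0 0 .2 0 0 0;-1 0 0 .1 0 0 0;-1 0 0 0 0 0 0';python3 -m inch '-1 0 0 .06 0 0 0;-1 0 0 .06 0 0 0;-1 0 0 0 0 0 0'
```

```text
time_s: 27.2
ee_pos: [0.6149, -0.0091, 0.1062]
eef_rot: [3.14, 0.0, 1.589]
force: [-0.3, -0.2, -0.7]
grip_width: 0.0177
grip_force: 20.0
time_s: 27.58
ee_pos: [0.6149, -0.0091, 0.1027]
eef_rot: [3.14, -0.0, 1.589]
force: [-0.3, -0.4, -0.9]
grip_width: 0.0176
grip_force: 20.0
```

```bash
python3 -m inch '-1 0 0 .05 0 0 0;-1 0 0 .03 0 0 0;-1 0 0 0 0 0 0';python3 -m inch '-1 0 0 .03 0 0 0;-1 0 0 0 0 0 0'
```

```text
time_s: 27.95
ee_pos: [0.6157, -0.0091, 0.102]
eef_rot: [3.137, 0.0, 1.589]
force: [-1.8, 0.0, 11.0]
grip_width: 0.0177
grip_force: 20.0
time_s: 28.2
ee_pos: [0.6162, -0.0091, 0.1019]
eef_rot: [3.136, 0.0, 1.589]
force: [-2.0, -0.1, 16.0]
grip_width: 0.0174
grip_force: 20.0
```

```bash
python3 -m inch '-.6 0 0 0 0 0 0;-.3 0 0 0 0 0 0;-.15 0 0 0 0 0 0;-.15 0 0 0 0 0 0;-.15 0 0 -.2 0 0 0;-.15 0 0 -.7 0 0 0;-.15 0 0 -1 0 0 0;-.15 0 0 -1 0 0 0;-.15 0 0 -.8 0 0 0;-.15 0 0 0 0 0 0'; python3 -m inch '-.15 1 -.3 0 0 0 0;-.15 1 -.3 0 0 0 0;-.15 1 -.3 0 0 0 0;-.15 1 -.3 0 0 0 0;-.15 1 -.3 0 0 0 0;-.15 1 -.3 0 0 0 0;-.15 1 -.3 0 0 0 0;-.15 1 -.3 0 0 0 0;-.15 0 0 0 0 0 0;-.15 0 0 0 0 0 0'; python3 -c "
from h import *
t=snap('top','t9.png');s=snap('scene','s9.png')
P=pts(t);X,Y,Z=[P[...,i] for i in range(3)]
m=(Z>.12)&(X>.58)&(X<.65)&(abs(Y+.01)<.04);print('probe top',np.median(P[m],0),P[m].max(0),m.sum())
m=(abs(Z-.11)<.005)&(X>.52)&(X<.60)&(abs(Y+.04)<.13);print('front x',np.median(P[m],0))
a=cv2.resize(s['img'][165:265,240:360],None,fx=5,fy=5,interpolation=cv2.INTER_CUBIC)
cv2.imwrite('pics/c9.png',a)"
```

```text
time_s: 29.45
ee_pos: [0.6154, -0.0091, 0.2124]
eef_rot: [3.136, 0.0, 1.589]
force: [-0.6, 0.1, 0.1]
grip_width: 0.0399
grip_force: 0.0
time_s: 30.7
ee_pos: [0.5384, 0.229, 0.2096]
eef_rot: [3.141, 0.001, 1.589]
force: [0.2, -0.4, -0.2]
grip_width: 0.0399
grip_force: 0.0
probe top [ 0.6144 -0.008   0.1379] [ 0.6236 -0.0002  0.1412] 45
front x [ 0.5586 -0.042   0.1097]
```

View pics/c9.png

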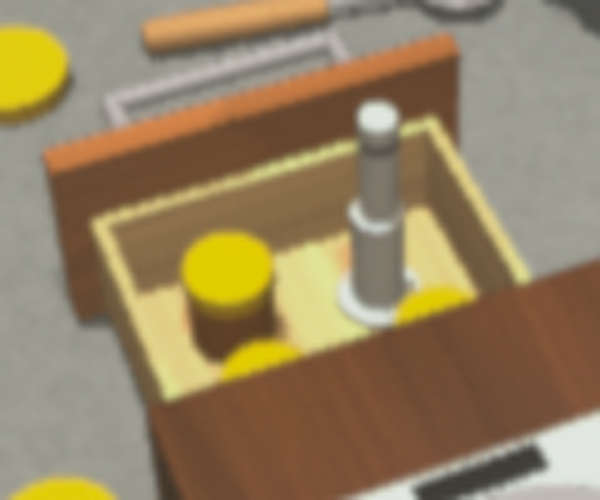

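The probe stands upright in the vial with its shoulder on the mouth at (377,213), its top at 0.138 m, and the drawer is still out. I'll hand in.

```bash
python3 -c "
from station import ticket
print(ticket.hand_in())"
```

```text
the job is handed in; nothing more can be done
None
```

I handed the job in at about 31 s on the robot's clock, and no verdict came back: the jar stands upright on the tray's free half, the drawer is out to its stop (it may have slipped in about 1 mm), and the probe is seated upright in the vial.

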